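# Find the loose jig bolt and hold its cap open

### The job

One of the three hold-down bolts of the jig bar is loose: tap the bolt heads from above, with their caps shut, until you find the one that sinks under the tap (tight ones do not give), and push it fully down. Then take that bolt's cap by its lifting fin, swing it well open, at least 50 degrees, and finish while still holding it there with the fingers so that a wrench can be put on the bolt; leave the caps of the other bolts shut, and never lift a cap before its bolt has been found loose.

Things in the scene. Friction and masses are not known exactly. Their poses are not given: they have to be found in the camera images.
- jig_bar: Dark steel jig bar fixed to the table, 120 x 290 x 30 mm, with three bolt stations 100 mm apart along its length. Origin: centre of its underside, on the table; x points to its back (the hinge side, away from the robot), y along its length to the left, z up. The stations lie at its y = +100, 0 and -100 mm. (No part of the job, but keep clear of it: a helmet stand at the left front of the table, world x 0.29, y 0.53, with an upright post 16 mm thick and 330 mm tall.)
- head_1 (a point): Centre of the top face of the steel hex bolt head of station 1, the left one (+y end); head 24 mm across flats, at x = +5 mm of the bar, its top 62 mm above the table and 14 mm above the top of its closed cap, through whose 34 mm round hole it stands. The point moves with the bolt.
- bolt_1 (a joint): How far bolt 1 has sunk (m), 0 at the start. Two of the three bolts are tight and do not move; the third is loose (which one differs each time and cannot be seen): pressed down on its head it gives at 1 to 4 N, sinks 7 mm to a stop and stays down (so its head then stands only 7 mm above the cap).
- cap_1 (a joint): Opening of cap 1 (rad): 0 shut, 1.35 the stop. The cap is a steel cover 86 x 64 x 18 mm with a hinge pin along the bar's y at its back edge; its front edge lifts. A light spring and its weight close it from any angle (about 2 N at the fin).
- fin_1 (a point): Grip point on the upright lifting fin at the front of cap 1: the fin is 22 mm long (along the bar's x), 10 mm thick (along the bar's y) and rises 37 mm above the cap's top face, which is 48 mm above the table when shut. The point lies in the middle of the fin's length and thickness, 24 mm above that face; when shut it is 74 mm in front of the hinge axis and 36 mm above it. It turns with the cap.
- hinge_1 (a point): Middle of the hinge axis of cap 1, at the back of the bar (x = +48 mm, 36 mm above the table).
- head_2 (a point): Centre of the top face of the steel hex bolt head of station 2, the middle one; head 24 mm across flats, at x = +5 mm of the bar, its top 62 mm above the table and 14 mm above the top of its closed cap, through whose 34 mm round hole it stands. The point moves with the bolt.
- bolt_2 (a joint): How far bolt 2 has sunk (m), 0 at the start. Two of the three bolts are tight and do not move; the third is loose (which one differs each time and cannot be seen): pressed down on its head it gives at 1 to 4 N, sinks 7 mm to a stop and stays down (so its head then stands only 7 mm above the cap).
- cap_2 (a joint): Opening of cap 2 (rad): 0 shut, 1.35 the stop. The cap is a steel cover 86 x 64 x 18 mm with a hinge pin along the bar's y at its back edge; its front edge lifts. A light spring and its weight close it from any angle (about 2 N at the fin).
- fin_2 (a point): Grip point on the upright lifting fin at the front of cap 2: the fin is 22 mm long (along the bar's x), 10 mm thick (along the bar's y) and rises 37 mm above the cap's top face, which is 48 mm above the table when shut. The point lies in the middle of the fin's length and thickness, 24 mm above that face; when shut it is 74 mm in front of the hinge axis and 36 mm above it. It turns with the cap.
- hinge_2 (a point): Middle of the hinge axis of cap 2, at the back of the bar (x = +48 mm, 36 mm above the table).
- head_3 (a point): Centre of the top face of the steel hex bolt head of station 3, the right one (-y end); head 24 mm across flats, at x = +5 mm of the bar, its top 62 mm above the table and 14 mm above the top of its closed cap, through whose 34 mm round hole it stands. The point moves with the bolt.
- bolt_3 (a joint): How far bolt 3 has sunk (m), 0 at the start. Two of the three bolts are tight and do not move; the third is loose (which one differs each time and cannot be seen): pressed down on its head it gives at 1 to 4 N, sinks 7 mm to a stop and stays down (so its head then stands only 7 mm above the cap).
- cap_3 (a joint): Opening of cap 3 (rad): 0 shut, 1.35 the stop. The cap is a steel cover 86 x 64 x 18 mm with a hinge pin along the bar's y at its back edge; its front edge lifts. A light spring and its weight close it from any angle (about 2 N at the fin).
- fin_3 (a point): Grip point on the upright lifting fin at the front of cap 3: the fin is 22 mm long (along the bar's x), 10 mm thick (along the bar's y) and rises 37 mm above the cap's top face, which is 48 mm above the table when shut. The point lies in the middle of the fin's length and thickness, 24 mm above that face; when shut it is 74 mm in front of the hinge axis and 36 mm above it. It turns with the cap.
- hinge_3 (a point): Middle of the hinge axis of cap 3, at the back of the bar (x = +48 mm, 36 mm above the table).

How it is judged:
On the way:
1. the loose bolt has been tapped down into its hole while all caps were shut (value of joint any of bolt_1, bolt_2, bolt_3 above 0.005 m and value of joint each of cap_1, cap_2, cap_3 below 0.2 rad), for 0.1 s.
At the end, for the whole second after the job is handed in: The bolt that gave is sunk by more than 5 mm, its cap stands open by more than 0.75 rad (43 degrees) and is held there by the fingers (contact over 0.5 N; it would fall shut by itself), and the other two caps are shut (under 0.15 rad) (((value of joint bolt_1 above 0.005 m and value of joint cap_1 above 0.75 rad and contact force between the fingers and cap_1 above 0.5 N and value of joint each of cap_2, cap_3 below 0.15 rad) or (value of joint bolt_2 above 0.005 m and value of joint cap_2 above 0.75 rad and contact force between the fingers and cap_2 above 0.5 N and value of joint each of cap_1, cap_3 below 0.15 rad) or (value of joint bolt_3 above 0.005 m and value of joint cap_3 above 0.75 rad and contact force between the fingers and cap_3 above 0.5 N and value of joint each of cap_1, cap_2 below 0.15 rad))); the arm keeps its last pose, push and grip.
It fails at once if a cap is lifted (over 0.25 rad) whose bolt has not been found loose ((value of joint cap_1 above 0.25 rad and value of joint bolt_1 below 0.004 m) or (value of joint cap_2 above 0.25 rad and value of joint bolt_2 below 0.004 m) or (value of joint cap_3 above 0.25 rad and value of joint bolt_3 below 0.004 m)).
It also fails if it takes over 48 s, if anything falls off the work surface, if the arm or the gripper's body presses on something with over 40 N, if the wrist force passes 120 N, or if a joint passes its speed limit or range.

### The arm

A 6-joint arm with a two-finger parallel gripper is mounted at the origin on a cart in front of the work surface, level with it; the furniture and walls round the work are solid. World frame = base frame: x ahead of the robot, y to its left, z up, the work surface at z = 0. Lengths are in m, angles in rad, forces in N, time in s.
With the tool pointing down it reaches from about 0.375 to 0.825 m from the base axis. Payload 5.5 kg.
Tool frame: the origin (TCP) lies on the centre line of the jaws, within the pads' length; the fingertips stand 11 mm ahead of it and the grasp point (between the pads) lies 8 mm behind it; z points along the fingers, y is the line along which they close (so a half turn about z gives the same grasp; the last joint's range is limited). The gripper opens to 85 mm and grips with 20 to 120 N. Pads are 22 mm wide; open, the fingers measure 114 mm over their backs; the gripper's body (76 mm by 85 mm) begins 54 mm behind the grasp point. The pads swing forward as they close: fully open they stand 13 mm farther back than shut.
Start: joints at [-1.314, 0.314, -0.047, 1.21, 0, 1.571], TCP at [0.152, -0.58, 0.242] pointing down, gripper open.
Joint ranges: [-2.67, 2.67], [-0.69, 1.73], [-1.03, 1.25], [-2.08, 2.16], [-1.42, 1.45], [-3.14, 3.14]. Speed limits (rad/s): [2.39, 2.39, 3.01, 3.14, 3.14, 3.14].

### API

Orientations are given as a unit quaternion [x, y, z, w].
In Python, from plant import readout, vision, job, models gives the robot as it stands. The module is installed in compiled form; this text tells all that it offers.
- The arm moves only by the tool move_arm, never from a script. Its argument "motion" is a list of rows, each a list of 3 entries, a list of its own where there are three numbers: the shift along the tool's x, y, z in mm, then the turn, a rotation vector about the tool's x, y, z in rad, then the finger opening in mm, from 0 to 85.4. A call has exactly 8 rows; each row shifts and turns the commanded pose from where the row before left it, along the tool's axes as they then stand; what a row does not reach is not made up. A row lasts 1/8 s, in which the tool goes at most 62.5 mm and 10.7 degrees, less where a joint would pass 70% of its speed; a pose out of reach is approached as far as the arm can. A call is refused whole if a number of a shift passes 62.5 or a number of a turn 0.188, either way. A call with a gripper value outside its range is refused whole. The fingers move at their own pace and stop on an object; "squeeze" is the grip in N (left out, the last holds). Time passes only in rows, so rows that do not move let the fingers close, or fill a call up. It gives the time, the measured TCP pose, the force, the opening and the grip force at its end, in the units of the state.
- readout.read_state(): the state, without advancing time (a new reading comes with each control period).
- vision.camera(name): name is "side" or "top" or "wrist"; returns a dict with "image" (420x560x3 uint8, red, green, blue), "fx", "fy", "cx", "cy" (pixels), "rvec" (rotation vector, rad) and "tvec" (3), from world to camera coordinates, as OpenCV has them. Camera axes: x right, y down, z forward; pixel columns grow to the right and rows downward; lengths in m; the calibration is good to about 2 mm. A picture is of the moment at which its call begins. There is no depth.
- job.job_done(): hands the job in; it is judged then, once.
Trained networks look in a picture, given as the dict that the camera call returned (one of the last four; its "shot" number tells which), for a name from the list of things; names that differ only in an ending like _2 or _b are one class to them, and where a whole thing is asked for, a point or a joint stands for the part that bears it (a point fixed in the world has none). Each returns a list of dicts, best first, with "p" (0 to 1); they miss things now and then, are a little off and sometimes report something else, mostly with a low value. They report only what shows in the picture. A call takes as long as a camera call.
- models.look_for(query, picture): "point" ([column, row] in pixels, amid what is visible of it).
- models.masks_of(query, picture): "region" (420x560 bool, what is visible of it) and "point" ([column, row] in pixels, amid what is visible of it).
- models.tip_of(query, picture): "point" ([column, row] in pixels: a listed point, or the origin of a listed thing).
The state is a dict: "time_s": time; "qpos": joint angles; "joint_velocities": joint speeds; "joint_efforts": joint torques, N m; "tcp_pos": TCP position; "tcp_rot": TCP orientation; "wrist_force": force on the tool from outside, world axes, zero at the start; "ft_torque": the same for the moment, N m; "gripper_width": opening from 0.0 (shut) to 1.0 (fully open); "gripper_force": force on a finger pad.
Only numpy, scipy, OpenCV 4.12 (cv2) and the standard library are available. Lean on these libraries where they do the work, as an engineer would, in place of code of your own. Each camera call takes 0.05 s, during which the arm holds its last target. There are 200 camera calls.

## Working session

There is one attempt and no reset: what is moved stays moved. The work goes in short steps, Python scripts to look and compute and a tool call to move; the robot and the scene stay as the last step left them, time stands still between calls to the robot, and variables do not carry over. Pictures are saved under pics/ and viewed, at most 10 in all, crops included, and the job is handed in when it is done.

Besides the shell and the picture viewer there is one more tool, called after "Request:" as a command line: name --argument value ..., lists and objects as JSON in quotes. move_arm: Moves the arm, as the interface text tells. Its arguments: {"type":"object","properties":{"motion":{"type":"array"},"squeeze":{"type":"number"}},"required":["motion"]}

```bash
mkdir -p pics; cat > h.py <<'E'
import numpy as np, cv2
from scipy.spatial.transform import Rotation as R
from plant import readout, vision, job, models
def save(c,n): cv2.imwrite('pics/'+n+'.png',cv2.cvtColor(c['image'],cv2.COLOR_RGB2BGR))
def K(c): return np.array([[c['fx'],0,c['cx']],[0,c['fy'],c['cy']],[0,0,1.]])
def ray(c,p,z):
    M=R.from_rotvec(np.ravel(c['rvec'])).as_matrix(); o=-M.T@np.ravel(c['tvec'])
    d=M.T@np.linalg.inv(K(c))@np.array([p[0],p[1],1.]); return o+d*(z-o[2])/d[2]
def proj(c,P): return cv2.projectPoints(np.array(P,float).reshape(-1,1,3),np.array(c['rvec'],float),np.array(c['tvec'],float),K(c),None)[0].reshape(-1,2)
E
python3 - <<'E'
from h import *
s=readout.read_state(); print(s)
for n in ('top','side'):
    c=vision.camera(n); save(c,n+'0')
    for q,z in (('head_1',.062),('fin_1',.072),('hinge_1',.036),('jig_bar',0)):
        for r in models.tip_of(q,c)[:5]: print(n,q,round(r['p'],2),np.round(r['point'],1),np.round(ray(c,r['point'],z),4))
E
```

```text
{'time_s': 0.0, 'qpos': array([-1.31397740e+00,  3.14200952e-01, -4.80658660e-02,  1.21022524e+00,
        6.94158290e-06,  1.57078368e+00]), 'joint_velocities': array([-0.00215287,  0.00015676,  0.00014466,  0.00180892, -0.00011024,
       -0.0003142 ]), 'joint_efforts': array([ 1.24826402e-04, -5.39588785e+01,  3.39746904e+01,  1.93933299e-02,
       -2.62486119e-04,  1.18749674e-05]), 'tcp_pos': array([ 0.15226194, -0.57977563,  0.24145539]), 'tcp_rot': array([ 9.91765661e-01,  1.28063087e-01, -1.05127695e-04, -8.41331778e-04]), 'wrist_force': array([ 0.3300064 , -1.1211927 ,  0.12446834]), 'ft_torque': array([-0.03299466,  0.05791391, -0.02071908]), 'gripper_force': 0.0, 'gripper_width': 1.0024990017188584}
top head_1 0.72 [320.5 216.4] [0.5573 0.1216 0.062 ]
top head_1 0.65 [382.7 224.9] [0.5534 0.0229 0.062 ]
top head_1 0.59 [258.1 209.1] [0.5593 0.2213 0.062 ]
top fin_1 0.76 [254.7 233.6] [0.5178 0.2215 0.072 ]
top fin_1 0.57 [320.5 233.6] [0.5279 0.1198 0.072 ]
top fin_1 0.57 [383.1 245. ] [0.5197 0.022  0.072 ]
top hinge_1 0.65 [261.4 190.8] [0.5963 0.2211 0.036 ]
top hinge_1 0.65 [383.6 205.1] [0.5921 0.0192 0.036 ]
top hinge_1 0.6 [321.9 198. ] [0.594  0.1208 0.036 ]
top jig_bar 0.68 [317.3 231.3] [0.5446 0.122  0.    ]
side head_1 0.62 [278.6 252.4] [0.5511 0.026  0.062 ]
side head_1 0.61 [276. 223.] [0.5511 0.1271 0.062 ]
side head_1 0.55 [278.8 200.1] [0.5621 0.2233 0.062 ]
side head_1 0.26 [303.7 262. ] [ 0.5938 -0.006   0.062 ]
side fin_1 0.97 [260.4 244.5] [0.5184 0.0397 0.072 ]
side fin_1 0.91 [263.6 219. ] [0.5262 0.1288 0.072 ]
side fin_1 0.69 [262.7 198.7] [0.526 0.215 0.072]
side hinge_1 0.94 [299.9 230.2] [0.6013 0.1355 0.036 ]
side hinge_1 0.69 [303.2 261.2] [0.597  0.0297 0.036 ]
side hinge_1 0.58 [290.4 210.4] [0.5878 0.2192 0.036 ]
side jig_bar 0.62 [275.  249.5] [ 0.5472  0.1207 -0.    ]
side jig_bar 0.6 [264.7 201.5] [0.5303 0.3309 0.    ]
```

View pics/top0.png

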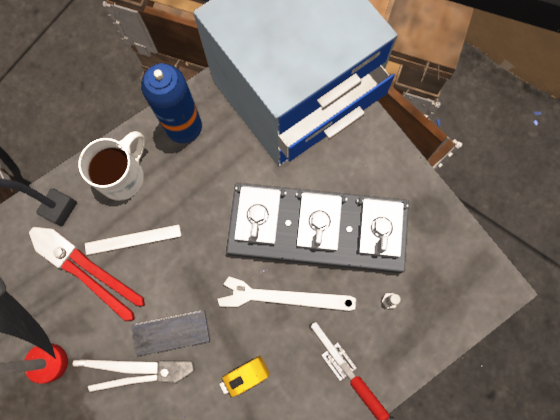

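View pics/side0.png

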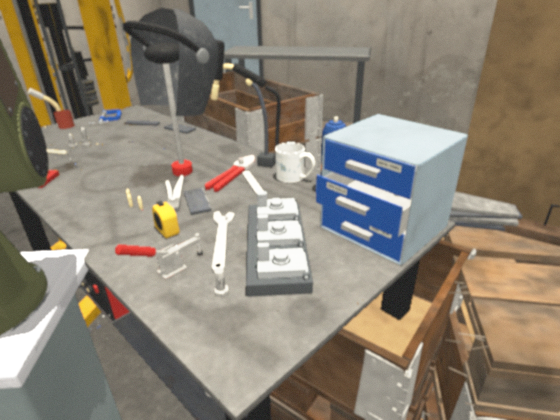

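Request:
move_arm --motion '[[[45,-39.5,0],[0,0,0],0],[[45,-39.5,0],[0,0,0],0],[[45,-39.5,0],[0,0,0],0],[[45,-39.5,0],[0,0,0],0],[[45,-39.5,0],[0,0,0],0],[[45,-39.5,0],[0,0,0],0],[[45,-39.5,0],[0,0,0],0],[[45,-39.5,0],[0,0,0],0]]' --squeeze 30

```text
time_s: 1.5
tcp_pos: [0.4213, -0.1816, 0.2427]
tcp_rot: [0.992, 0.128, 0.0, 0.0]
wrist_force: [0.1, -0.4, 0.3]
gripper_width: 0.0
gripper_force: 0.0
```

Request:
move_arm --motion '[[[45,-40,0],[0,0,0],0],[[45,-40,0],[0,0,0],0],[[45,-40,0],[0,0,0],0],[[45,-40,0],[0,0,0],0],[[0,0,30],[0,0,0.14],0],[[0,0,30],[0,0,0.14],0],[[0,0,0],[0,0,0],0],[[0,0,0],[0,0,0],0]]'

```text
time_s: 2.5
tcp_pos: [0.5542, 0.0029, 0.1834]
tcp_rot: [1.0, -0.001, 0.0, -0.006]
wrist_force: [0.1, -0.3, 0.7]
gripper_width: -0.0
gripper_force: 0.0
```

```bash
python3 - <<'E'
from h import *
s=readout.read_state(); print(s['time_s'],s['tcp_pos'],R.from_quat(s['tcp_rot']).as_matrix().round(4),s['wrist_force'],s['gripper_width'])
for n in ('wrist',):
    c=vision.camera(n); save(c,n+'1')
    for q,z in (('head_1',.062),('fin_1',.072),('hinge_1',.036)):
        for r in models.tip_of(q,c)[:4]: print(n,q,round(r['p'],2),np.round(r['point'],1),np.round(ray(c,r['point'],z),4))
E
```

```text
2.5 [0.55419328 0.00291611 0.18337688] [[ 1.000e+00 -1.300e-03  8.000e-04]
 [-1.300e-03 -9.999e-01  1.260e-02]
 [ 8.000e-04 -1.260e-02 -9.999e-01]] [ 0.08252552 -0.29415517  0.72032627] -0.00021613485463159037
wrist head_1 0.71 [ 13.8 199.7] [0.5577 0.2231 0.062 ]
wrist head_1 0.7 [130.7 203.8] [0.5544 0.1279 0.062 ]
wrist head_1 0.63 [255.6 204.4] [0.5541 0.0262 0.062 ]
wrist head_1 0.33 [257.8 245.9] [0.5175 0.0253 0.062 ]
wrist fin_1 0.66 [134.  246.3] [0.5212 0.1254 0.072 ]
wrist fin_1 0.59 [257.8 247.8] [0.5203 0.0244 0.072 ]
wrist fin_1 0.56 [ 10.1 249. ] [0.5184 0.2281 0.072 ]
wrist hinge_1 0.98 [139.4 143.7] [0.5997 0.1259 0.036 ]
wrist hinge_1 0.93 [ 22.7 146.3] [0.5975 0.2262 0.036 ]
wrist hinge_1 0.89 [260.  147.8] [0.5963 0.0237 0.036 ]
```

View pics/wrist1.png

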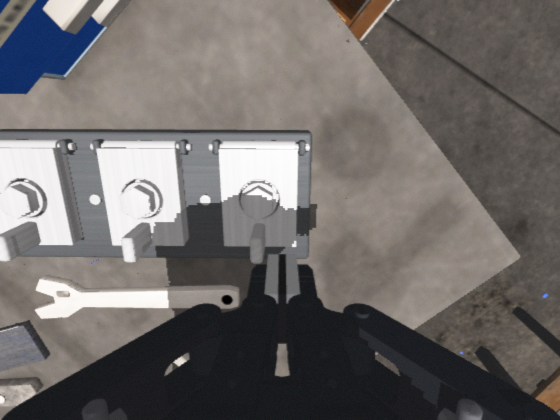

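Request:
move_arm --motion '[[[0,-21,20],[0,0,0],0],[[0,0,40],[0,0,0],0],[[0,0,40],[0,0,0],0],[[0,0,5],[0,0,0],0],[[0,0,3],[0,0,0],0],[[0,0,2],[0,0,0],0],[[0,0,1],[0,0,0],0],[[0,0,0],[0,0,0],0]]'

```text
time_s: 3.7
tcp_pos: [0.555, 0.0153, 0.073]
tcp_rot: [1.0, 0.008, 0.001, -0.011]
wrist_force: [-0.1, 0.4, 4.7]
gripper_width: -0.001
gripper_force: 2.9
```

Request:
move_arm --motion '[[[0,0,1],[0,0,0],0],[[0,0,1],[0,0,0],0],[[0,0,1],[0,0,0],0],[[0,0,0],[0,0,0],0],[[0,0,0],[0,0,0],0],[[0,0,0],[0,0,0],0],[[0,0,0],[0,0,0],0],[[0,0,0],[0,0,0],0]]'

```text
time_s: 4.7
tcp_pos: [0.5551, 0.0154, 0.0726]
tcp_rot: [1.0, 0.008, 0.002, -0.011]
wrist_force: [-10.4, -1.1, 29.8]
gripper_width: 0.001
gripper_force: 15.0
```

Request:
move_arm --motion '[[[0,0,-11],[0,0,0],0],[[0,0,-11],[0,0,0],0],[[0,-28,0],[0,0,0],0],[[0,-28,0],[0,0,0],0],[[0,-28,0],[0,0,0],0],[[0,-24,0],[0,0,0],0],[[0,0,0],[-0.02,0,0.025],0],[[0,0,0],[0,0,0],0]]'

```text
time_s: 5.7
tcp_pos: [0.553, 0.0627, 0.0946]
tcp_rot: [0.999, 0.042, -0.002, -0.027]
wrist_force: [-0.6, 0.2, -0.1]
gripper_width: -0.001
gripper_force: 0.0
```

```bash
python3 - <<'E'
from h import *
s=readout.read_state(); print(s['qpos'].round(3),s['joint_velocities'].round(3),R.from_quat(s['tcp_rot']).as_matrix().round(3))
E
```

```text
[ 0.082  0.338 -0.369  0.866  0.053  3.141] [-0.003 -0.001 -0.001 -0.002  0.01  -0.   ] [[ 0.997  0.083 -0.007]
 [ 0.083 -0.995  0.053]
 [-0.002 -0.053 -0.999]]
```

Request:
move_arm --motion '[[[0,0,-30],[0,0,0],0],[[0,0,-10],[0,0,-0.18],0],[[0,0,0],[0,0,-0.18],0],[[0,0,0],[0,0,-0.18],0],[[0,0,0],[0,0,-0.18],0],[[0,0,0],[0,0,-0.18],0],[[0,0,0],[0,0,-0.18],0],[[0,0,0],[0,0,-0.18],0]]'

```text
time_s: 6.7
tcp_pos: [0.5532, 0.0605, 0.1346]
tcp_rot: [0.781, 0.624, 0.014, -0.023]
wrist_force: [-0.5, 0.8, 0.6]
gripper_width: -0.001
gripper_force: 0.0
```

Request:
move_arm --motion '[[[0,0,0],[0,0,-0.18],0],[[0,0,0],[0,0,-0.18],0],[[0,0,0],[0,0,-0.18],0],[[0,0,0],[0,0,-0.18],0],[[0,0,0],[0,0,-0.18],0],[[0,0,0],[0,0,-0.18],0],[[0,0,0],[0,0,-0.18],0],[[0,0,0],[0,0,-0.18],0]]'

```text
time_s: 7.7
tcp_pos: [0.5532, 0.0605, 0.1346]
tcp_rot: [0.176, 0.984, 0.026, -0.008]
wrist_force: [-0.2, 0.2, 0.4]
gripper_width: 0.001
gripper_force: 0.0
```

```bash
cat > st.py <<'E'
from h import *
import sys
# remaining tool-frame shift (mm) and turn to world target x y z with yaw pi-.01 down
s=readout.read_state(); M=R.from_quat(s['tcp_rot'])
T=np.array(list(map(float,sys.argv[1:4])))
G=R.from_euler('z',np.pi-.01)*R.from_euler('x',np.pi)
print(s['time_s'],s['tcp_pos'].round(4),s['qpos'].round(3),'turn',(M.inv()*G).as_rotvec().round(3),'shift',(1000*M.inv().apply(T-s['tcp_pos'])).round(1),'shift after turn',(1000*G.inv().apply(T-s['tcp_pos'])).round(1),s['wrist_force'].round(1),s['gripper_width'])
E
python3 st.py .555 .124 .09
```

```text
7.7 [0.5532 0.0605 0.1346] [ 0.078  0.301 -0.32   0.953  0.054  0.431] turn [ 0.052 -0.016 -0.343] shift [19.1 58.  47.9] shift after turn [-1.2 63.5 44.6] [-0.2  0.2  0.4] 0.0012307184694113082
```

Request:
move_arm --motion '[[[0,0,0],[0.026,-0.008,-0.172],0],[[0,0,0],[0.026,-0.008,-0.172],0],[[0,21,0],[0,0,0],0],[[0,21,0],[0,0,0],0],[[-1,21,15],[0,0,0],0],[[0,0,30],[0,0,0],0],[[0,0,8],[0,0,0],0],[[0,0,4],[0,0,0],0]]'

```text
time_s: 8.7
tcp_pos: [0.5546, 0.1243, 0.0769]
tcp_rot: [0.007, 1.0, -0.0, -0.001]
wrist_force: [0.2, 0.6, 0.5]
gripper_width: 0.001
gripper_force: 0.0
```

```bash
python3 st.py .555 .124 .07
```

```text
8.7 [0.5546 0.1243 0.0769] [ 0.22   0.375 -0.359  0.838  0.     0.234] turn [-0.    -0.002 -0.004] shift [-0.4 -0.3  6.9] shift after turn [-0.4 -0.3  6.9] [0.2 0.6 0.5] 0.0009667352433384573
```

Position is right now. Press slowly.

Request:
move_arm --motion '[[[0,0,2],[0,0,0],0],[[0,0,1],[0,0,0],0],[[0,0,1],[0,0,0],0],[[0,0,1],[0,0,0],0],[[0,0,1],[0,0,0],0],[[0,0,1],[0,0,0],0],[[0,0,0],[0,0,0],0],[[0,0,0],[0,0,0],0]]'

```text
time_s: 9.7
tcp_pos: [0.5555, 0.1239, 0.0729]
tcp_rot: [0.007, 1.0, 0.0, 0.001]
wrist_force: [-6.3, -1.7, 17.6]
gripper_width: -0.001
gripper_force: 8.7
```

Request:
move_arm --motion '[[[0,0,-12],[0,0,0],0],[[0,10,-8],[0,0,0],0],[[0,30,0],[0,0,0],0],[[0,30,0],[0,0,0],0],[[0,30,0],[0,0,0],0],[[0,0,10],[0,0,0],0],[[0,0,6],[0,0,0],0],[[0,0,0],[0,0,0],0]]'

```text
time_s: 10.7
tcp_pos: [0.5558, 0.2229, 0.0738]
tcp_rot: [0.007, 1.0, -0.001, -0.001]
wrist_force: [0.2, -0.1, -0.5]
gripper_width: -0.003
gripper_force: 0.0
```

Request:
move_arm --motion '[[[0,0,2],[0,0,0],0],[[0,0,1],[0,0,0],0],[[0,0,1],[0,0,0],0],[[0,0,1],[0,0,0],0],[[0,0,1],[0,0,0],0],[[0,0,1],[0,0,0],0],[[0,0,0],[0,0,0],0],[[0,0,0],[0,0,0],0]]'

```text
time_s: 11.7
tcp_pos: [0.5564, 0.2241, 0.0675]
tcp_rot: [0.007, 1.0, 0.0, -0.0]
wrist_force: [0.6, -0.1, 0.3]
gripper_width: 0.001
gripper_force: 0.2
```

Request:
move_arm --motion '[[[0,0,1],[0,0,0],0],[[0,0,1],[0,0,0],0],[[0,0,1],[0,0,0],0],[[0,0,1],[0,0,0],0],[[0,0,0.5],[0,0,0],0],[[0,0,0],[0,0,0],0],[[0,0,0],[0,0,0],0],[[0,0,0],[0,0,0],0]]'

```text
time_s: 12.7
tcp_pos: [0.5565, 0.2242, 0.0659]
tcp_rot: [0.007, 1.0, 0.0, 0.0]
wrist_force: [-8.5, -2.3, 23.3]
gripper_width: 0.0
gripper_force: 11.4
```

Request:
move_arm --motion '[[[0,0,-15],[0,0,0],0],[[0,0,-30],[0,0,0],0],[[10,0,-25],[0,0,0],40],[[25,0,0],[0,0,0],40],[[0,0,0],[0,0,0],40],[[0,0,0],[0,0,0],40],[[0,0,0],[0,0,0],40],[[0,0,0],[0,0,0],40]]'

```text
time_s: 13.7
tcp_pos: [0.5219, 0.2243, 0.1328]
tcp_rot: [0.007, 1.0, -0.0, -0.0]
wrist_force: [-0.4, 0.0, -0.5]
gripper_width: 0.467
gripper_force: 0.0
```

```bash
python3 - <<'E'
from h import *
for n in ('wrist','top','side'):
    c=vision.camera(n); save(c,n+'2')
    for q,z in (('fin_1',.072),('head_1',.055),('hinge_1',.036)):
        for r in models.tip_of(q,c)[:4]: print(n,q,round(r['p'],2),np.round(r['point'],1),np.round(ray(c,r['point'],z),4))
E
python3 st.py .5215 .2245 .08
```

```text
wrist fin_1 0.84 [124.4 234.8] [0.5228 0.1249 0.072 ]
wrist fin_1 0.7 [283.1 239.9] [0.5276 0.2257 0.072 ]
wrist fin_1 0.58 [283.1 260.3] [0.542  0.2255 0.072 ]
wrist head_1 0.89 [138.9 275. ] [0.561  0.1214 0.055 ]
wrist head_1 0.63 [281.5 263.4] [0.553  0.2242 0.055 ]
wrist hinge_1 0.81 [282.5 301.9] [0.5974 0.2244 0.036 ]
wrist hinge_1 0.73 [ 37.2 306.4] [0.599  0.0251 0.036 ]
wrist hinge_1 0.68 [156.9 303.3] [0.5974 0.1228 0.036 ]
top fin_1 0.92 [384.1 245.8] [0.5186 0.0204 0.072 ]
top head_1 0.48 [383.5 223.4] [0.5575 0.0207 0.055 ]
top hinge_1 0.81 [381.7 204. ] [0.5937 0.0224 0.036 ]
side fin_1 0.96 [260.4 199.9] [0.5208 0.2099 0.072 ]
side fin_1 0.96 [262.8 219.5] [0.5245 0.127  0.072 ]
side fin_1 0.92 [262.3 248.1] [0.5217 0.028  0.072 ]
side head_1 0.7 [279.9 253.3] [0.5537 0.0325 0.055 ]
side head_1 0.43 [279.6 225.1] [0.5585 0.1295 0.055 ]
side head_1 0.41 [276.8 205.2] [0.5568 0.2127 0.055 ]
side hinge_1 0.98 [298.8 231.8] [0.5984 0.1297 0.036 ]
side hinge_1 0.87 [294.7 210.9] [0.5974 0.2161 0.036 ]
side hinge_1 0.71 [304.6 262.8] [0.5991 0.0247 0.036 ]
14.3 [0.5215 0.2244 0.1332] [ 0.406  0.32  -0.295  0.956  0.     0.42 ] turn [-0.    -0.    -0.004] shift [ 0.   0.1 53.2] shift after turn [ 0.   0.1 53.2] [ 0.1 -1.  -0. ] 0.46813789274422674
```

View pics/wrist2.png

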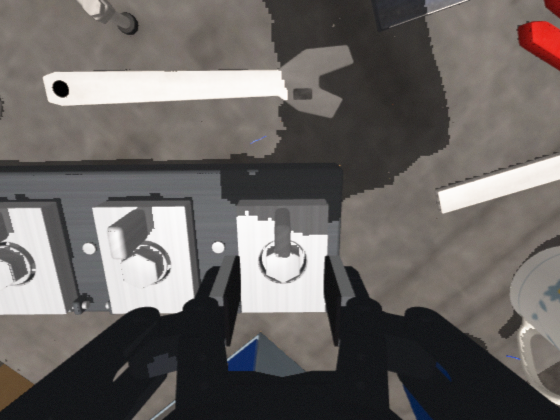

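View pics/side2.png

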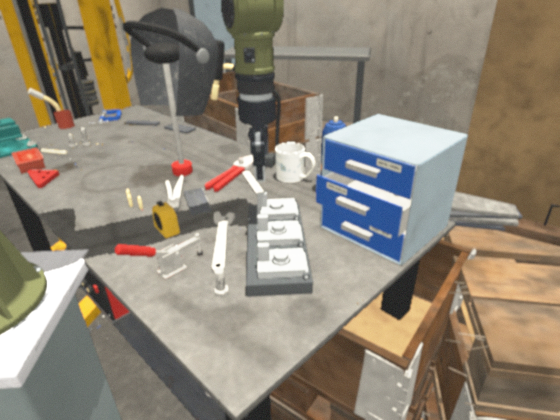

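Request:
move_arm --motion '[[[-1.5,0,30],[0,0,0],40],[[0,0,25],[0,0,0],40],[[0,0,10],[0,0,0],40],[[0,0,1],[0,0,0],40],[[0,0,0],[0,0,0],0],[[0,0,0],[0,0,0],0],[[0,0,0],[0,0,0],0],[[0,0,0],[0,0,0],0]]' --squeeze 40

```text
time_s: 15.3
tcp_pos: [0.5237, 0.2245, 0.068]
tcp_rot: [0.007, 1.0, 0.0, 0.001]
wrist_force: [-0.8, -1.0, 6.3]
gripper_width: 0.108
gripper_force: 41.8
```

Request:
move_arm --motion '[[[-4,0,-6],[0,0,0],0],[[-4,0,-6],[0,0,0],0],[[-5,0,-5.5],[0,0,0],0],[[-5,0,-5],[0,0,0],0],[[-6,0,-4.5],[0,0,0],0],[[-6,0,-4],[0,0,0],0],[[0,0,0],[0,0,0],0],[[0,0,0],[0,0,0],0]]'

```text
time_s: 16.3
tcp_pos: [0.5532, 0.2243, 0.0989]
tcp_rot: [0.007, 1.0, 0.0, -0.0]
wrist_force: [-5.5, 3.3, -0.2]
gripper_width: 0.113
gripper_force: 39.4
```

Request:
move_arm --motion '[[[-6.5,0,-3.5],[0,0,0],0],[[-6.5,0,-3],[0,0,0],0],[[-7,0,-2.5],[0,0,0],0],[[-7,0,-1.5],[0,0,0],0],[[-7,0,-1],[0,0,0],0],[[-7,0,-0.5],[0,0,0],0],[[0,0,0],[0,0,0],0],[[0,0,0],[0,0,0],0]]'

```text
time_s: 17.3
tcp_pos: [0.5945, 0.224, 0.1111]
tcp_rot: [0.007, 1.0, 0.001, 0.0]
wrist_force: [-4.1, 2.9, -0.3]
gripper_width: 0.107
gripper_force: 39.3
```

```bash
python3 - <<'E'
from h import *
s=readout.read_state(); print(s['time_s'],s['tcp_pos'],s['gripper_force'],s['gripper_width'],s['wrist_force'])
c=vision.camera('wrist'); save(c,'wrist3')
c=vision.camera('side'); a=cv2.resize(c['image'][120:320,180:400],None,fx=3,fy=3,interpolation=2); cv2.imwrite('pics/side3.png',a[:,:,::-1])
for r in models.tip_of('fin_1',c)[:4]: print(r['p'],r['point'])
print(proj(c,[[.597-.006,.2245,.117],[.5234,.2245,.072]]))
E
```

```text
17.3 [0.59449029 0.22402739 0.11112422] 39.281471371650696 0.1068903909176127 [-4.055418    2.89310004 -0.30833913]
0.94 [261.7, 247.0]
0.92 [290.1, 180.5]
0.88 [260.9, 216.1]
0.34 [274.3, 249.5]
[[291.39605365 177.31031482]
 [261.48207008 196.71156499]]
```

View pics/side3.png

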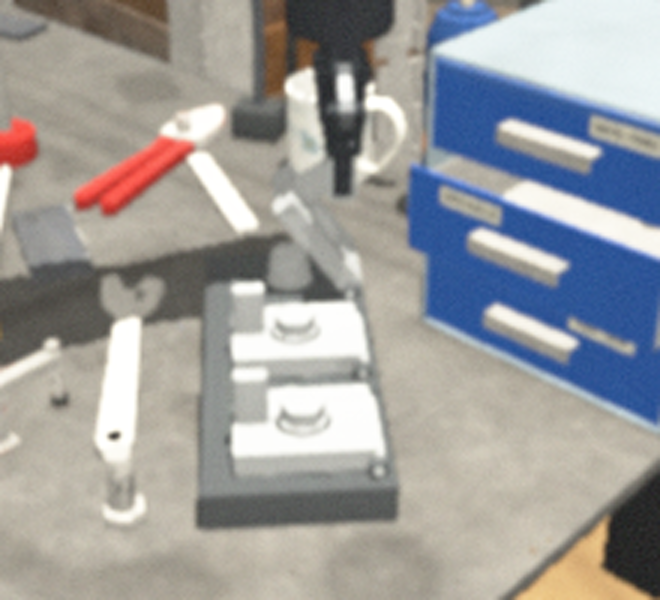

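View pics/wrist3.png

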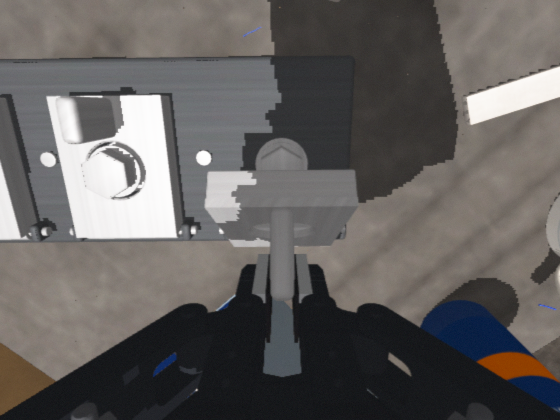

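The side crop shows cap 1 swung open to about 60° (fin at about pixel 290, 180), with the fin held in the fingers. The wrist picture shows the bolt 1 head exposed at (280, 155), and the two pictures show caps 2 and 3 shut.

```bash
python3 -c "
from h import *
print(job.job_done())"
```

```text
the job is handed in; nothing more can be done
None
```

Bolt 1 (the left one) was the loose bolt: I pushed it down to its stop, swung its cap open to about 60° and handed the job in with the fingers still holding the fin; caps 2 and 3 were shut in the final pictures, and no verdict was returned.

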